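# Hold a specimen mount under the spring press

### The job

Slide the specimen carrier along the white base board, without lifting it off, until its round mount is centred under the foot of the bench press. Then push the press's palm knob 16 mm down, so that the dark groove on its stem is level with the rim of the collar and the sprung foot clamps the mount, and finish while still holding it there. Leave the other things on the bench alone.

Things in the scene. Friction and masses are not known exactly. Their poses are not given: they have to be found in the camera images.
- press: Fixed bench press on a white base board 240 (x) x 420 (y) x 12 mm; origin at the centre of the board's underside on the bench. A white column 44 x 50 mm stands on it at x = -80, y = 120 mm and carries an overhanging head, open to -y, +y and +x, so the carrier slides in along y beneath it. A grey disc on the board (110 mm diameter) marks the place below the foot.
- press_head (a point): Centre of the upper rim of the steel guide collar (36 mm diameter) on the press head, on the plunger axis, 128 mm above the bench. The head is 44 mm wide in y, reaches from the column to 26 mm past the axis in +x; underside 90 mm, top 122 mm above the bench. The column's inner face is 58 mm from the axis.
- press_axis (a point): Point on the top surface of the base board straight below the vertical axis of plunger, foot and knob (press frame 0, 120, 12 mm); the mount's centre belongs above it. Axes as the press.
- plunger (a joint): Downward travel of the plunger in m: 0 at rest (up), 0.016 wanted, 0.024 end stop; it springs back if let go. Push needed: about 3 N to start, rising 0.15 N/mm; once the foot meets the mount (8 mm) 1.4 N and 0.7 N/mm more: some 12 to 13 N at 16 mm. The 3 mm dark groove on the bright stem is 16 mm above the collar's rim at rest.
- knob_top (a point): Centre of the flat top of the black round palm knob, 48 mm diameter and 22 mm high, on a 16 mm stem; its top is 176 mm above the bench at rest and goes down with the plunger.
- foot: Round black foot of the plunger, 24 mm diameter, 10 mm thick, below the press head; origin at the centre of its underside, 48 mm above the bench at rest. It goes down with the plunger until it meets the mount, then a spring inside gives way.
- carrier: Loose aluminium carrier, 0.3 kg (may vary by a third), flat on the base board: plate 60 (x) x 170 (y) x 8 mm, origin at the centre of its underside. At y = +55 mm, towards the press, stands a round black mount, 40 mm diameter, its top (with a small bright specimen) 28 mm above the underside. At y = -55 mm stands a grip tab 14 (x) x 30 (y) mm, its top 48 mm above the underside.
- mount_top (a point): Centre of the top of the carrier's round mount (carrier frame 0, 55, 28 mm).
- tab_top (a point): Centre of the top of the carrier's grip tab (carrier frame 0, -55, 48 mm); the tab is 14 mm thick along the carrier's x.
- jar: Bystander: small lidded jar, 52 mm diameter, 75 mm high, on the bench; origin at the centre of its underside.
- slide_case: Bystander: wooden case 90 x 60 x 30 mm on the bench; origin at the centre of its underside.
- spare_mount: Bystander: loose black mount, 40 mm diameter, 20 mm high, on the bench; origin at the centre of its underside.
There are look-alikes about, which are no part of the job. Several things have the shape of the carrier; the one meant has the colours described above.

How it is judged:
By the outcome, as a careful person would: the job done as asked, in the order asked, and still so for the second after the job is handed in, while the arm keeps its last pose, push and grip.
It also fails if it takes over 45 s, if anything falls off the work surface, if the arm or the gripper's body presses on something with over 40 N, if the wrist force passes 120 N, or if a joint passes its speed limit or range.

### The arm

A 6-joint arm with a two-finger parallel gripper is mounted at the origin on the work surface. World frame = base frame: x ahead of the robot, y to its left, z up, the work surface at z = 0. Lengths are in mm, angles in rad, forces in N, time in s.
With the tool pointing down it reaches from about 350 to 925 mm from the base axis. Payload 6.4 kg.
Tool frame: the origin (TCP) lies midway between the tips of the shut fingers; the grasp point (between the pads) lies 19 mm behind it; y points along the fingers, z is the direction in which the jaws open and shut, and the axes are right-handed (so a half turn about y gives the same grasp; the last joint's range is limited). The gripper opens to 85 mm and grips with 20 to 120 N. Pads are 22 mm wide; open, the fingers measure 114 mm over their backs; the gripper's body (76 mm by 85 mm) begins 54 mm behind the grasp point. The pads swing forward as they close: fully open they stand 13 mm farther back than shut.
Start: joints at [-1.328, 0.245, 1.558, -0, 1.339, -0.174], TCP at [263.15, -594.362, 231.29] pointing down, gripper open.
Joint ranges: [-3.13, 3.13], [-1.02, 2.26], [0.13, 2.54], [-0.95, 4.09], [0.21, 2.88], [-2.74, 2.74]. Speed limits (rad/s): [2.57, 2.57, 3.14, 3.14, 3.14, 3.14].

### API

Orientations are given as a 3x3 rotation matrix whose columns are the frame's x, y, z axes.
In Python, from cell import manip, fingers, solver, readout, snapshot, calibration, order, trace gives the robot as it stands. The module is installed in compiled form; this text tells all that it offers. Calls block until the motion is done:
- manip.move_pose(position, orientation): joint-space move of the TCP to a pose.
- manip.move_l(position, ori=None, vel=150, f_stop=None): straight line of the TCP; ori=None keeps the orientation; vel is the mean speed in mm/s. With f_stop (N) it stops when the force on the tool has changed by that much, and returns True; else False.
- manip.movej(angles): joint-space move.
- fingers.open_gripper() and fingers.gripper_close(grip_force=None): open the fingers fully, or close them until they stop; grip_force is the grip in N (None keeps the last).
- manip.pause(seconds).
- solver.inverse_kinematics(position, orientation): joint angles nearest the present ones, or None.
- readout.read_state(): the state.
- snapshot(name): name is "side" or "top" or "wrist"; returns (picture, depth): 400x640x3 uint8, red, green, blue; 400x640 float32, mm along the optical axis (not along the pixel's ray), 0 where there is no reading.
- calibration(name): a dict with "mtx" (3x3 intrinsics, pixels), "pose" (4x4, takes a point from camera to world coordinates). Camera axes: x right, y up, looking along -z (the intrinsics and any distortion apply to the point x, -y, -z); pixel columns grow to the right and rows downward; lengths in mm; the calibration is good to about 2 mm. A picture is of the moment at which its call begins: read the wrist's pose just before it. calibration takes no time and is no camera call; for the wrist camera it gives the pose at the moment of the call.
A pose or a line that the arm cannot do raises manip.MotionError and nothing moves.
- order.sign_off(): hands the job in, once; it reports no verdict.
Trained networks look in the newest picture that a camera, given by its name, has taken for a name from the list of things; names that differ only in an ending like _2 or _b are one class to them, and where a whole thing is asked for, a point or a joint stands for the part that bears it (a point fixed in the world has none). Each returns a list of dicts, best first, with "confidence" (0 to 1); they miss things now and then, are a little off and sometimes report something else, mostly with a low value. They report only what shows in the picture. A call takes as long as a camera call. They do not tell look-alikes from the thing itself.
- trace(camera, target): "region" (400x640 bool, what is visible of it) and "box" ([left, top, width, height] in pixels, round what is visible of it).
The state is a dict: "time_s": time; "joint_pos": joint angles; "dq": joint speeds; "joint_efforts": joint torques, N m; "tcp_pos": TCP position; "tool_rot": TCP orientation; "ft_force": force on the tool from outside, world axes, zero at the start; "wrist_torque": the same for the moment, N m; "finger_gap": opening from 0.0 (shut) to 1.0 (fully open).
Only numpy, scipy, OpenCV 4.12 (cv2) and the standard library are available. Lean on these libraries where they do the work, as an engineer would, in place of code of your own. Each camera call takes 0.05 s, during which the arm holds its last target.

## Working session

There is one attempt and no reset: what is moved stays moved. The work goes in short steps, each a Python script; the robot and the scene stay as the last script left them, time stands still between calls to the robot, and variables do not carry over. Pictures are saved under pics/ and viewed, and the job is handed in when it is done.

```bash
mkdir -p pics; ls; python3 - <<'E'
from cell import *
import cv2,numpy as np
for n in("side","top","wrist"):
    p,d=snapshot(n); cv2.imwrite(f"pics/{n}0.png",p[:,:,::-1]); np.save(f"{n}0.npy",d)
    c=calibration(n); print(n,c["mtx"].round(1).tolist(),c["pose"].round(3).tolist(),[k for k in c])
s=readout.read_state();print(s["time_s"],s["tool_rot"].__repr__(),s["ft_force"])
E
```

```text
pics
side [[459.0, 0.0, 325.1], [0.0, 459.0, 195.4], [0.0, 0.0, 1.0]] [[-0.953, 0.19, -0.235, 142.394], [-0.302, -0.552, 0.777, 992.095], [0.018, 0.812, 0.583, 928.176], [0.0, 0.0, 0.0, 1.0]] ['mtx', 'pose']
top [[443.2, 0.0, 315.6], [0.0, 443.2, 203.4], [0.0, 0.0, 1.0]] [[0.034, 0.975, -0.219, 126.381], [-0.999, 0.034, -0.006, -57.049], [0.001, 0.219, 0.976, 1648.569], [0.0, 0.0, 0.0, 1.0]] ['mtx', 'pose']
wrist [[329.8, 0.0, 318.7], [0.0, 329.8, 197.5], [0.0, 0.0, 1.0]] [[0.405, 0.873, 0.272, 333.659], [-0.914, 0.387, 0.119, -563.466], [-0.002, -0.297, 0.955, 372.225], [0.0, 0.0, 0.0, 1.0]] ['mtx', 'pose']
0.15 array([[-9.14385554e-01, -3.43455020e-04,  4.04844342e-01],
       [-4.04844386e-01,  1.48375740e-03, -9.14384395e-01],
       [-2.86640876e-04, -9.99998840e-01, -1.49577217e-03]]) [ 0.06805504 -0.87681277 -0.39662398]
```

View pics/side0.png

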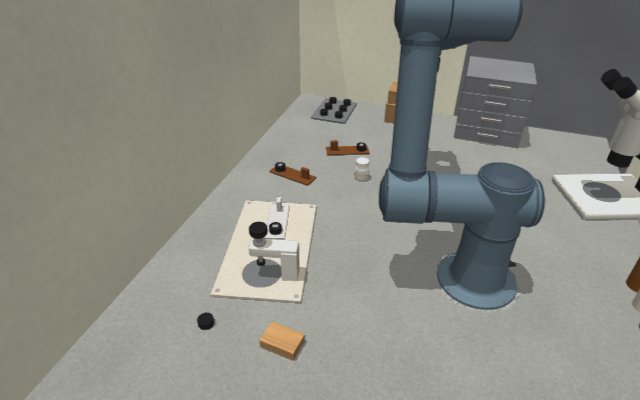

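View pics/top0.png

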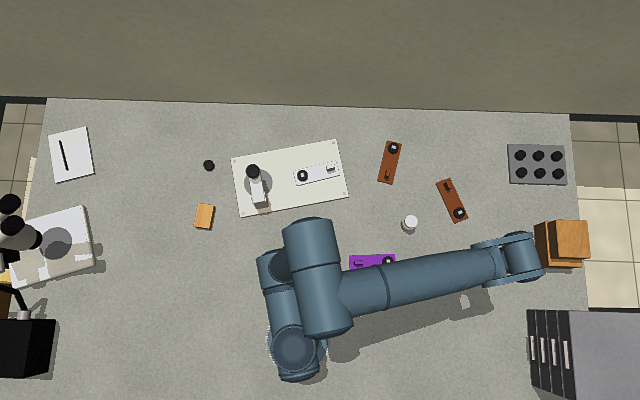

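View pics/wrist0.png

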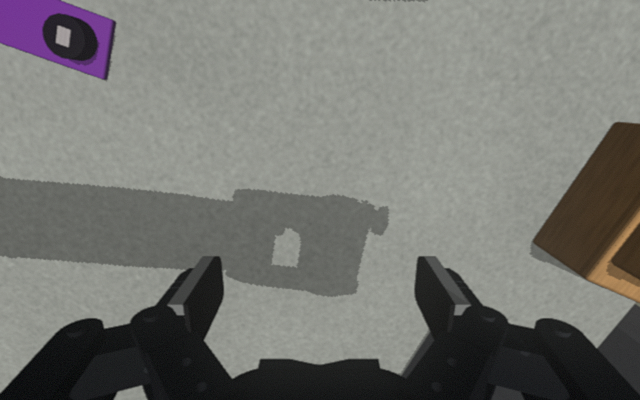

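Side picture: the aluminium carrier lies on the board, with its mount at about (276,228), its tab at (279,205) and the press knob at (258,230). In the top picture the carrier is at about (318,173), mount (302,175), tab (331,168). The possible mix-ups there are brown carriers at (389,162) and (452,200) and a purple one at (372,262), all off the board. The one meant is the bare-aluminium carrier on the white board. Next I'll check it in a close crop and measure coarsely.

```bash
cat > h.py <<'E'
from cell import *
import cv2,numpy as np
def pix2w(c,u,v,d):
    K=c["mtx"];P=c["pose"];u=np.asarray(u,float);v=np.asarray(v,float);d=np.asarray(d,float)
    X=np.stack([(u-K[0,2])/K[0,0]*d,-(v-K[1,2])/K[1,1]*d,-d],-1)
    return X@P[:3,:3].T+P[:3,3]
def proj(c,p):
    K=c["mtx"];P=c["pose"];q=(np.atleast_2d(p)-P[:3,3])@P[:3,:3]
    return np.stack([K[0,0]*q[:,0]/-q[:,2]+K[0,2],K[1,1]*-q[:,1]/-q[:,2]+K[1,2]],-1)
def ray_z(c,uv,z):
    "intersect pixel rays with plane z"
    uv=np.atleast_2d(uv).astype(float);a=pix2w(c,uv[:,0],uv[:,1],np.ones(len(uv)));o=c["pose"][:3,3]
    d=a-o;return o+d*((z-o[2])/d[:,2])[:,None]
E
python3 - <<'E'
from h import *
c=calibration("top")
p,d=snapshot("top")
cv2.imwrite("pics/topcrop.png",cv2.resize(p[120:240,180:420],None,fx=3,fy=3,interpolation=cv2.INTER_CUBIC)[:,:,::-1])
for n in("carrier","press","tab_top","mount_top","knob_top","foot"):
    r=trace("top",n)
    for q in r[:5]:
        m=q["region"]&(d>0)
        v,u=np.nonzero(m); X=pix2w(c,u,v,d[m])
        print(n,round(q["confidence"],2),q["box"],X.mean(0).round(1),np.percentile(X[:,2],[5,50,95]).round(1),X.min(0).round(),X.max(0).round())
        if n=="press":
            k=(X[:,2]<25); r_=cv2.minAreaRect(X[k][:,:2].astype(np.float32));print(r_)
E
```

```text
carrier 0.92 [437.7, 176.8, 29.7, 44.7] [ 523.7 -561.4   13. ] [ 1.2  9.  38.7] [ 441. -619.   -8.] [ 613. -507.   56.]
carrier 0.82 [347.9, 253.0, 48.0, 17.1] [ 286.8 -251.4   15.2] [ 1.9  8.7 44.8] [ 206. -344.   -7.] [ 313. -151.  644.]
carrier 0.79 [292.9, 161.8, 46.3, 21.0] [610.1 -40.3  24.8] [13.1 20.9 51.4] [ 565. -125.    7.] [659.  44.  64.]
carrier 0.71 [378.0, 138.3, 22.4, 48.0] [ 665.3 -325.3   12.1] [ 0.9  8.4 38.4] [ 583. -366.   -6.] [ 754. -283.   54.]
press 0.63 [232.6, 142.2, 115.7, 74.9] [586.5  70.3  23.2] [  5.2  12.2 121.5] [ 435. -170.   -8.] [760. 288. 184.]
((596.7706909179688, 59.97126770019531), (248.114501953125, 422.517578125), 12.947696685791016)
tab_top 0.89 [380.8, 141.3, 20.7, 44.2] [ 668.4 -325.4   12.5] [ 1.1  8.7 39.8] [ 583. -370.   -5.] [ 760. -286.   54.]
tab_top 0.78 [348.5, 254.2, 47.3, 15.4] [ 286.7 -249.1   15.3] [ 1.9  8.7 45. ] [ 202. -340.   -5.] [ 313. -137.  656.]
tab_top 0.64 [298.3, 160.6, 39.8, 27.9] [610.6 -48.1  24.3] [11.2 20.6 51. ] [ 562. -141.    4.] [665.  36.  64.]
tab_top 0.59 [435.7, 180.2, 31.6, 41.7] [ 523.  -560.5   12.6] [ 0.7  8.9 36.8] [ 441. -619.   -5.] [ 608. -506.   56.]
mount_top 0.97 [437.6, 180.3, 29.3, 42.7] [ 524.1 -560.6   11.7] [-0.8  8.3 34.9] [ 438. -624.   -9.] [ 616. -506.   56.]
mount_top 0.94 [349.2, 254.2, 46.8, 13.4] [ 285.4 -244.6   18.3] [ 1.7  8.9 47.1] [ 202. -339.   -5.] [ 310. -137.  660.]
mount_top 0.88 [379.0, 142.5, 26.5, 42.1] [ 666.4 -324.6   12.1] [ 1.   8.4 37.7] [ 583. -372.   -4.] [ 756. -283.   54.]
knob_top 0.42 [243.9, 162.9, 17.2, 16.5] [567.1 176.6 174.4] [168.8 175.5 181.6] [542. 155.  21.] [638. 210. 184.]
knob_top 0.37 [232.4, 141.3, 116.1, 76.6] [586.   71.7  23.4] [  5.2  12.3 121.6] [ 432. -169.   -5.] [760. 287. 184.]
foot 0.27 [231.5, 141.0, 115.5, 79.9] [585.8  70.9  23.1] [  5.1  12.2 121.5] [ 431. -169.   -9.] [760. 292. 184.]
```

View pics/topcrop.png

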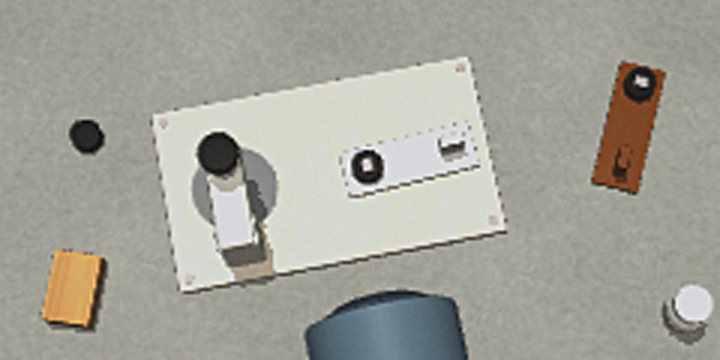

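The crop confirms it: the silver-white carrier on the board has its black mount at top (302,175) towards the press. Next come wrist views from two places, with the camera on the side away from the press.

```bash
cat >> h.py <<'E'
def ori(th,flip=False):
    x=np.array([-np.sin(th),np.cos(th),0.])*(-1 if flip else 1);y=np.array([0,0,-1.]);return np.stack([x,y,np.cross(x,y)],1)
E
python3 - <<'E'
from h import *
th=np.deg2rad(12.95);R=ori(th)
def frm(x,y,z): 
    return np.array([596.8+x*np.cos(th)-y*np.sin(th),60+x*np.sin(th)+y*np.cos(th),z])
for fl in(0,1):
    for pt in(frm(-10,-160,220),frm(-10,-90,260),frm(-10,-160,30),frm(0,10,35),frm(0,120,160)):
        q=solver.inverse_kinematics(pt,ori(th,fl));print(fl,pt.round(),None if q is None else np.round(q,2))
E
```

```text
0 [623. -98. 220.] [-0.34  0.21  1.62 -0.    1.31  2.58]
0 [607. -30. 260.] [-0.24  0.13  1.64 -0.    1.37  2.68]
0 [623. -98.  30.] [-0.34  0.45  1.71 -0.    0.99  2.58]
0 [595.  70.  35.] None
0 [570. 177. 160.] None
1 [623. -98. 220.] [-0.34  0.21  1.62  0.    1.31 -0.56]
1 [607. -30. 260.] [-0.24  0.13  1.64  0.    1.37 -0.46]
1 [623. -98.  30.] [-0.34  0.45  1.71  0.    0.99 -0.56]
1 [595.  70.  35.] [-0.07  0.38  1.79  0.    0.97 -0.3 ]
1 [570. 177. 160.] [ 0.11  0.2   1.75  0.    1.19 -0.11]
```

```bash
python3 - <<'E'
from h import *
th=np.deg2rad(12.95)
def frm(x,y,z): 
    return np.array([596.8+x*np.cos(th)-y*np.sin(th),60+x*np.sin(th)+y*np.cos(th),z])
for a in(90,-90):
    for pt in(frm(-10,-110,220),frm(-10,-155,30),frm(0,10,35),frm(0,120,160)):
        q=solver.inverse_kinematics(pt,ori(th+np.deg2rad(a)));print(a,pt.round(),None if q is None else np.round(q,2))
# tool x = -press x => camera at +x ; th+90
Rp=ori(th,True)
def shot(pt,R,name):
    manip.move_pose(pt,R); c=calibration("wrist"); p,d=snapshot("wrist")
    cv2.imwrite(f"pics/{name}.png",p[:,:,::-1]);np.savez(f"{name}.npz",p=p,d=d,mtx=c["mtx"],pose=c["pose"])
    return c,p,d
shot(frm(-10,-160,230),Rp,"w1")
for n in("carrier","tab_top","mount_top"):
    for q in trace("wrist",n)[:3]: print(n,q["confidence"],q["box"])
shot(frm(30,-90,230),Rp,"w2")
for n in("carrier","tab_top","mount_top","press"):
    for q in trace("wrist",n)[:3]: print(n,q["confidence"],q["box"])
print(readout.read_state()["time_s"])
E
```

```text
90 [612. -49. 220.] [-0.27  0.17  1.66 -0.    1.31  1.08]
90 [622. -93.  30.] [-0.33  0.44  1.71 -0.    0.99  1.02]
90 [595.  70.  35.] [-0.07  0.38  1.79 -0.    0.97  1.27]
90 [570. 177. 160.] [ 0.11  0.2   1.75 -0.    1.19  1.46]
-90 [612. -49. 220.] [-0.27  0.17  1.66 -0.    1.31 -2.06]
-90 [622. -93.  30.] [-0.33  0.44  1.71 -0.    0.99 -2.13]
-90 [595.  70.  35.] [-0.07  0.38  1.79 -0.    0.97 -1.87]
-90 [570. 177. 160.] [ 0.11  0.2   1.75 -0.    1.19 -1.69]
carrier 0.94 [0.0, 164.8, 46.2, 132.7]
carrier 0.81 [287.2, 24.0, 65.5, 174.3]
carrier 0.73 [249.1, 297.2, 127.6, 64.5]
tab_top 0.68 [0.4, 161.5, 44.1, 136.7]
tab_top 0.62 [285.9, 25.6, 66.6, 170.4]
tab_top 0.57 [249.6, 296.7, 131.0, 66.4]
mount_top 0.83 [249.3, 294.4, 133.4, 69.2]
mount_top 0.77 [283.2, 27.3, 67.7, 170.7]
mount_top 0.61 [0.5, 161.1, 44.2, 132.8]
carrier 0.97 [225.2, 340.4, 53.3, 34.5]
carrier 0.95 [0.2, 222.8, 27.3, 119.1]
carrier 0.7 [250.2, 101.7, 64.0, 154.6]
tab_top 0.89 [224.6, 343.2, 55.5, 34.0]
tab_top 0.71 [159.4, 1.9, 248.2, 266.5]
tab_top 0.63 [250.5, 105.9, 66.2, 149.6]
mount_top 0.74 [2.5, 223.2, 24.4, 118.4]
mount_top 0.63 [226.2, 338.6, 52.2, 39.8]
mount_top 0.57 [248.5, 104.1, 68.6, 154.8]
press 0.91 [160.6, 0.0, 248.6, 264.8]
3.5583
```

View pics/w1.png

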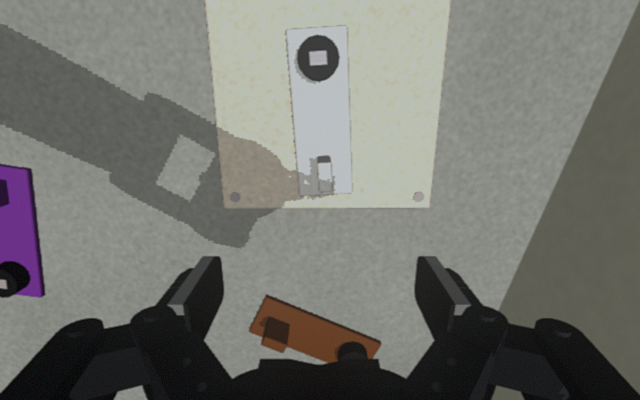

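View pics/w2.png

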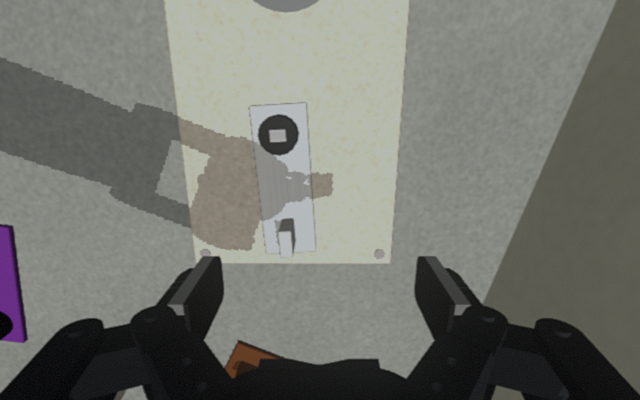

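Both wrist views show the silver carrier on the board, with the mount at (318,58) in w1 and (279,135) in w2, and the tab near (324,168) and (286,238). Now I'll do the precise geometry from depth and from the two views.

```bash
cat >> h.py <<'E'
def load(n):
    z=np.load(n+".npz");return dict(mtx=z["mtx"],pose=z["pose"]),z["p"],z["d"]
def cloud(c,d):
    v,u=np.indices(d.shape);X=pix2w(c,u,v,d);X[d<=0]=np.nan;return X
E
python3 - <<'E'
from h import *
def rect(P): 
    r=cv2.minAreaRect(P.astype(np.float32)); return np.round(r[0],1),np.round(r[1],1),round(r[2],2)
for n in("w1","w2"):
    c,p,d=load(n);X=cloud(c,d);hsv=cv2.cvtColor(p,cv2.COLOR_RGB2HSV)
    near=(abs(X[:,:,0]-610)<90)&(abs(X[:,:,1]+40)<110)&(d>0)
    for lo,hi,nm in((16.5,24,"plate"),(36,44,"mount"),(55,66,"tab")):
        m=near&(X[:,:,2]>lo)&(X[:,:,2]<hi)
        m=cv2.morphologyEx(m.astype(np.uint8),cv2.MORPH_OPEN,np.ones((3,3)))if nm!="tab" else m.astype(np.uint8)
        k,l,s,_=cv2.connectedComponentsWithStats(m);i=1+np.argmax(s[1:,4]);mm=l==i
        P=X[mm];print(n,nm,mm.sum(),s[i,:4],"mean",P.mean(0).round(1),"rect",rect(P[:,:2]))
    # dark mount ellipse & bright specimen: colour
    dark=((hsv[:,:,2]<70)&near&(X[:,:,2]>14)).astype(np.uint8)
    k,l,s,ce=cv2.connectedComponentsWithStats(dark);i=1+np.argmax(s[1:,4]);print("dark",s[i],ce[i])
    # board
    b=(d>0)&(abs(X[:,:,2]-12)<4);P=X[b];print("boardz",np.median(P[:,2]))
    bb=((hsv[:,:,2]>150)&(hsv[:,:,0]>15)&(hsv[:,:,0]<45)&(hsv[:,:,1]>15)).astype(np.uint8)
    k,l,s,ce=cv2.connectedComponentsWithStats(bb);i=1+np.argmax(s[1:,4]);print("board px",s[i])
    m=(l==i)
    # left and right edges by row
    L=[];Rr=[]
    v0,v1=s[i,1],s[i,1]+s[i,3]
    cnt,_=cv2.findContours(m.astype(np.uint8),cv2.RETR_EXTERNAL,cv2.CHAIN_APPROX_NONE)
    cn=max(cnt,key=len);ap=cv2.approxPolyDP(cv2.convexHull(cn),4,True)[:,0];print(ap.tolist());print(ray_z(c,ap,12).round(1).tolist())
E
```

```text
w1 plate 7592 [286  25  66 171] mean [613.9 -45.4  19.1] rect (array([613.9, -45.8]), array([ 60., 170.]), 16.3)
w1 mount 1510 [297  35  42  46] mean [598.5   7.   39.2] rect (array([598.5,   6.7]), array([38.5, 39.1]), 13.81)
w1 tab 425 [317 161  16  31] mean [629.2 -97.9  59. ] rect (array([629.4, -98.3]), array([14. , 29.8]), 16.27)
dark [    0   257   640   143 41245] [319.04868469 355.4483695 ]
boardz 11.163424154432562
board px [  205     0   246   209 26294]
[[450, 0], [429, 207], [283, 208], [217, 126], [205, 0]]
[[710.8, 88.0, 12.0], [758.4, -117.2, 12.0], [594.6, -155.9, 12.0], [508.0, -80.5, 12.0], [480.8, 35.4, 12.0]]
w2 plate 6236 [249 103  67 151] mean [614.3 -43.6  19.1] rect (array([614. , -45.7]), array([ 60. , 169.7]), 16.34)
w2 mount 1238 [258 115  39  40] mean [598.6   7.4  39.2] rect (array([598.3,   7.2]), array([38.2, 38.7]), 11.46)
w2 tab 362 [278 230  15  27] mean [629.4 -97.2  58.8] rect (array([629.4, -97.9]), array([14. , 29.5]), 15.28)
dark [    0   257   516   143 33509] [263.07953087 353.14396132]
boardz 11.179997936246735
board px [  163     0   247   264 33569]
[[409, 0], [390, 262], [195, 262], [163, 0]]
[[695.2, 158.4, 12.0], [758.5, -115.6, 12.0], [527.5, -169.2, 12.0], [464.5, 105.0, 12.0]]
```

```bash
cat >> h.py <<'E'
TH=np.deg2rad(13.0);C0=np.array([595.8,62.2])
def frm(x,y,z): 
    return np.array([C0[0]+x*np.cos(TH)-y*np.sin(TH),C0[1]+x*np.sin(TH)+y*np.cos(TH),z])
def shot(pt,R,name):
    if pt is not None: manip.move_pose(pt,R)
    c=calibration("wrist"); p,d=snapshot("wrist")
    cv2.imwrite(f"pics/{name}.png",p[:,:,::-1]);np.savez(f"{name}.npz",p=p,d=d,mtx=c["mtx"],pose=c["pose"])
    return c,p,d
def comp(X,mask,lo,hi):
    m=(mask&(X[:,:,2]>lo)&(X[:,:,2]<hi)).astype(np.uint8)
    k,l,s,_=cv2.connectedComponentsWithStats(m)
    if k<2: return None
    i=1+np.argmax(s[1:,4]);P=X[l==i];r=cv2.minAreaRect(P[:,:2].astype(np.float32));e=cv2.minEnclosingCircle(P[:,:2].astype(np.float32))
    return dict(box=s[i,:4].tolist(),n=int(s[i,4]),mean=P.mean(0).round(1),rc=np.round(r[0],1),rs=np.round(r[1],1),ra=round(r[2],2),circ=(np.round(e[0],1),round(e[1],1)))
E
python3 - <<'E'
from h import *
for nm,pt,R in(("w3",frm(0,40,270),ori(TH,True)),("w4",frm(-60,80,270),ori(TH+np.pi/2))):
    c,p,d=shot(pt,R,nm);X=cloud(c,d)
    ax=frm(0,120,0)
    near=(d>0)&(np.hypot(X[:,:,0]-ax[0],X[:,:,1]-ax[1])<60)
    print(nm,"knob",comp(X,near,168,182));print(" head",comp(X,near|((d>0)&(np.hypot(X[:,:,0]-ax[0],X[:,:,1]-ax[1])<120)),115,124.5))
    al=(d>0)&(np.hypot(X[:,:,0]-614,X[:,:,1]+45)<100); print(" plate",comp(X,al,16.5,24))
print(readout.read_state()["time_s"])
E
```

```text
w3 knob {'box': [283, 57, 69, 72], 'n': 3827, 'mean': array([569.3, 175.9, 174.9]), 'rc': array([569.6, 175.5]), 'rs': array([47.2, 47.1]), 'ra': 33.92, 'circ': (array([569.4, 175.5]), 23.9)}
 head {'box': [197, 67, 98, 53], 'n': 4620, 'mean': array([508. , 161.8, 120.8]), 'rc': array([509.9, 161.8]), 'rs': array([81.7, 42.5]), 'ra': 13.0, 'circ': (array([511.5, 161.5]), 44.4)}
 plate {'box': [286, 209, 52, 116], 'n': 3906, 'mean': array([614. , -44.6,  19.1]), 'rc': array([613.7, -45.5]), 'rs': array([ 60.1, 170.3]), 'ra': 16.32, 'circ': (array([613.9, -45.5]), 89.0)}
w4 knob {'box': [233, 85, 68, 69], 'n': 3600, 'mean': array([570.4, 175.1, 174.9]), 'rc': array([569.7, 175.4]), 'rs': array([47.3, 46.6]), 'ra': 52.0, 'circ': (array([569.5, 175.6]), 24.0)}
 head {'box': [253, 121, 50, 104], 'n': 3583, 'mean': array([509.5, 160.1, 120.7]), 'rc': array([518.2, 163.8]), 'rs': array([96.2, 43.9]), 'ra': 12.72, 'circ': (array([519.2, 162. ]), 51.4)}
 plate {'box': [407, 85, 152, 61], 'n': 6069, 'mean': array([616.4, -48.4,  19.1]), 'rc': array([614.1, -45.4]), 'rs': array([ 60. , 170.2]), 'ra': 16.32, 'circ': (array([614.2, -45.6]), 89.4)}
5.7167
```

View pics/w3.png

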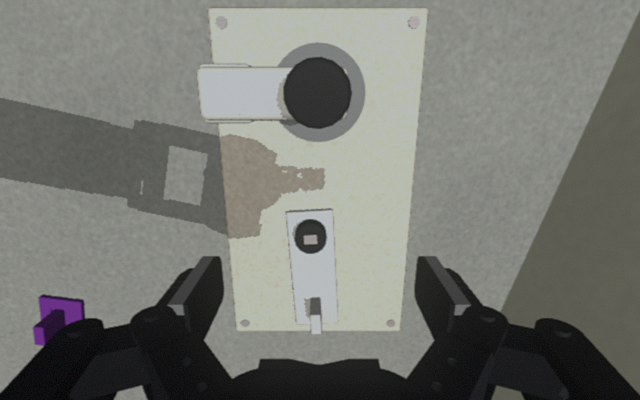

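View pics/w4.png

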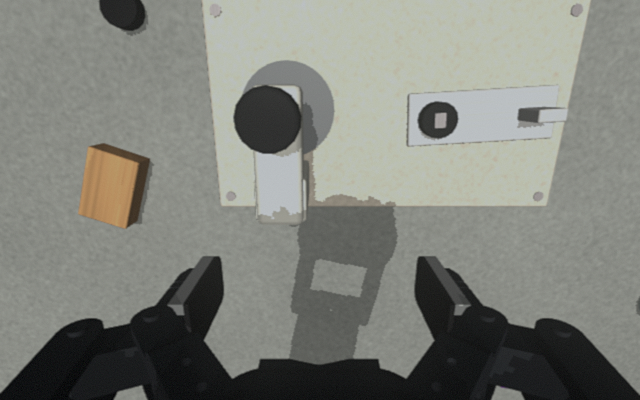

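Knob centre from two views is (569.5,175.5), z≈175, 47 mm diameter, and the carrier pose agrees across four views. The board edges put the axis 3 to 4 mm elsewhere in y, so I'll check that with the board's four corners in w3.

```bash
python3 - <<'E'
from h import *
c,p,d=load("w3");X=cloud(c,d)
m=((X[:,:,2]>7)&(X[:,:,2]<16)&(d>0));
print(comp(X,m,7,15))
print(comp(X,(d>0)&(X[:,:,1]<160)&(X[:,:,1]>-170)&(X[:,:,0]>420),8,15))
# screw holes
px=[[221,23],[414,23],[390,323],[245,323]];h=ray_z(c,px,11.5);print(h.round(1),h.mean(0).round(1))
r=cv2.minAreaRect(h[:,:2].astype(np.float32));print(r)
# grey disc: bottom edge etc. colour
ax=np.array([569.5,175.5]);
hsv=cv2.cvtColor(p,cv2.COLOR_RGB2HSV)
near=(np.hypot(X[:,:,0]-ax[0],X[:,:,1]-ax[1])<75)&(abs(X[:,:,2]-11.3)<3)&(hsv[:,:,1]<35)&(hsv[:,:,2]<170)&(hsv[:,:,2]>90)
P=X[near];print(len(P),cv2.minEnclosingCircle(P[:,:2].astype(np.float32)))
c,p,d=load("w4");X=cloud(c,d);hsv=cv2.cvtColor(p,cv2.COLOR_RGB2HSV)
near=(np.hypot(X[:,:,0]-ax[0],X[:,:,1]-ax[1])<75)&(abs(X[:,:,2]-11.3)<3)&(hsv[:,:,1]<35)&(hsv[:,:,2]<170)&(hsv[:,:,2]>90)
P=X[near];print(len(P),cv2.minEnclosingCircle(P[:,:2].astype(np.float32)))
h=ray_z(c,[[215,11],[577,10],[538,196],[231,196]],11.5);print(h.round(1),h.mean(0).round(1))
E
```

```text
{'box': [208, 8, 220, 323], 'n': 48825, 'mean': array([596.2,  90.5,  11.2]), 'rc': array([596.3,  58.2]), 'rs': array([240.2, 419.1]), 'ra': 12.99, 'circ': (array([595.8,  59. ]), 239.3)}
{'box': [218, 115, 199, 216], 'n': 32513, 'mean': array([604.7,  23.4,  11.2]), 'rc': array([608.9,   3.2]), 'rs': array([239.9, 306.2]), 'ra': 12.95, 'circ': (array([609.8,  -0. ]), 188.9)}
[[ 450.2  223.7   11.5]
 [ 655.4  271.2   11.5]
 [ 741.9 -108.2   11.5]
 [ 538.1 -155.3   11.5]] [596.4  57.9  11.5]
((596.6301879882812, 57.89973449707031), (210.6712646484375, 389.1177673339844), 13.017951011657715)
2829 ((559.6390991210938, 172.83692932128906), 65.15728759765625)
3030 ((559.35009765625, 172.90750122070312), 65.32422637939453)
[[ 653.7  271.8   11.5]
 [ 742.4 -108.7   11.5]
 [ 537.7 -155.3   11.5]
 [ 450.2  224.1   11.5]] [596.   58.   11.5]
```

The four corners put the axis at (569.3,175.0), which agrees with the knob to 0.5 mm. The earlier edge estimate came from a partial board, so I'm dropping it and using (569.4,175.3). Next I grasp the tab with the jaws along the carrier's y.

```bash
sed -i 's/^C0=.*//; s/TH=np.deg2rad(13.0);C0=.*/TH=np.deg2rad(13.0);C0=np.array([596.4,58.4]);AX=np.array([569.4,175.3])/' h.py; python3 - <<'E'
from h import *
a=np.deg2rad(16.3);R=ori(a+np.pi/2);t=np.array([629.4,-98.4])
manip.move_pose([*t,270],R)
manip.move_l([*t,90],vel=150)
print(manip.move_l([*t,26],vel=60,f_stop=8))
s=readout.read_state();print(s["tcp_pos"],s["ft_force"])
fingers.gripper_close(grip_force=30)
s=readout.read_state();print(s["tcp_pos"],s["ft_force"],s["finger_gap"],s["time_s"])
c,p,d=shot(None,None,"w5");X=cloud(c,d);al=(d>0)&(np.hypot(X[:,:,0]-614,X[:,:,1]+45)<110)
print(comp(X,al,16.5,24),comp(X,al,36,44))
E
```

```text
False
[629.83330301 -98.53069972  26.56100246] [1.17548848 0.49272117 0.1581624 ]
[629.53205257 -98.40943329  26.1893785 ] [0.07128765 0.25612718 1.14378448] 0.34656690825214687 9.8167
{'box': [26, 196, 355, 110], 'n': 22296, 'mean': array([624.6, -43.7,  19.2]), 'rc': array([614.8, -45.5]), 'rs': array([ 60.2, 170.7]), 'ra': 16.46, 'circ': (array([628.6, -41.5]), 86.1)} {'box': [25, 232, 96, 83], 'n': 5907, 'mean': array([600.7,   6.2,  39.1]), 'rc': array([599.1,   6.7]), 'rs': array([39.2, 41.1]), 'ra': 70.03, 'circ': (array([599.2,   7.1]), 21.0)}
```

View pics/w5.png

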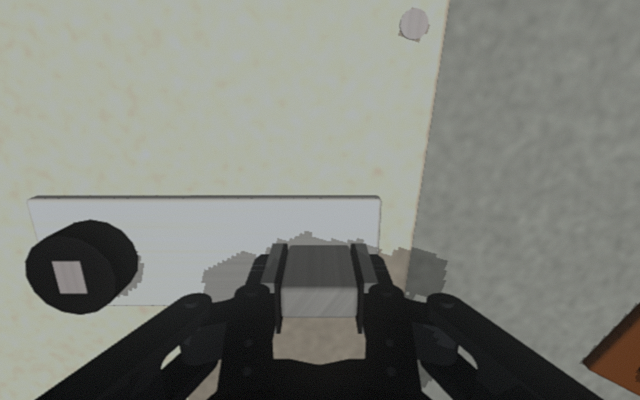

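The tab is held between the pads at a gap of about 29.5 mm, and the carrier hasn't moved. Now the slide.

```bash
python3 - <<'E'
from h import *
t=AX+110*np.array([np.sin(TH),-np.cos(TH)])
z=readout.read_state()["tcp_pos"][2]
print(t,z)
print(manip.move_l([*t,26.],ori=ori(TH+np.pi/2),vel=80,f_stop=30))
manip.pause(0.2)
s=readout.read_state();print(s["tcp_pos"],s["ft_force"],s["finger_gap"],s["time_s"])
c,p,d=shot(None,None,"w6");X=cloud(c,d);al=(d>0)&(np.hypot(X[:,:,0]-582,X[:,:,1]-122)<110)
print(comp(X,al,16.5,24),comp(X,al,36,44))
p,d=snapshot("side");cv2.imwrite("pics/s6.png",cv2.resize(p[150:330,180:380],None,fx=4,fy=3.3)[:,:,::-1])
E
```

```text
[594.14461598  68.11929287] 26.23514467303947
False
[594.34509035  68.1224827   26.20388552] [ 1.07352159 -2.85860241  6.09750754] 0.350928945217131 12.3417
{'box': [27, 196, 354, 110], 'n': 22239, 'mean': array([592.6, 123.1,  19.2]), 'rc': array([582.6, 121.9]), 'rs': array([ 60.1, 170.7]), 'ra': 13.14, 'circ': (array([596.2, 125.2]), 86.2)} {'box': [25, 233, 96, 82], 'n': 3922, 'mean': array([575.4, 170.8,  39. ]), 'rc': array([572.4, 172.7]), 'rs': array([39.4, 35.2]), 'ra': 48.85, 'circ': (array([570.4, 174.7]), 20.5)}
```

View pics/w6.png

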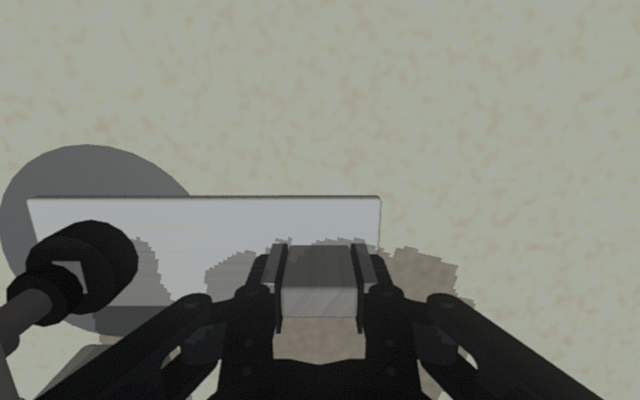

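View pics/s6.png

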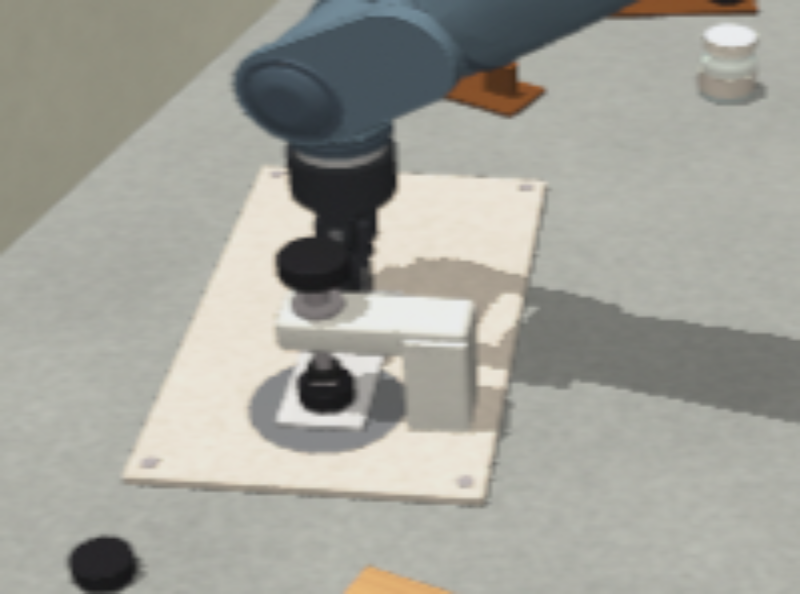

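The plate in w6 puts the mount at about (569.5,175.5), on the axis, and the side view shows the mount concentric below the foot on the disc. Releasing, rising and checking again.

```bash
python3 - <<'E'
from h import *
fingers.open_gripper()
s=readout.read_state();t=s["tcp_pos"];print(t,s["ft_force"])
manip.move_l([t[0],t[1],250],vel=180)
c,p,d=shot(None,None,"w7");X=cloud(c,d)
al=(d>0)&(np.hypot(X[:,:,0]-582,X[:,:,1]-122)<110)
print(comp(X,al,16.5,24));print(comp(X,al,36,44));print(comp(X,al,55,64));print(comp(X,al,168,182))
s=readout.read_state();print(s["tcp_pos"],s["ft_force"],s["time_s"])
E
```

```text
[594.02559398  68.20760316  25.86396485] [ 0.14782263 -0.7266684  -0.07718959]
{'box': [195, 137, 151, 52], 'n': 5593, 'mean': array([587.6, 112. ,  19.2]), 'rc': array([582.6, 121.7]), 'rs': array([ 59.5, 169.6]), 'ra': 12.94, 'circ': (array([582.3, 121.4]), 88.9)}
{'box': [207, 149, 30, 36], 'n': 389, 'mean': array([575.3, 166. ,  39. ]), 'rc': array([574.9, 168.4]), 'rs': array([39.2, 22.9]), 'ra': 36.07, 'circ': (array([570.2, 174.8]), 19.7)}
{'box': [305, 165, 29, 13], 'n': 376, 'mean': array([595.2,  68.3,  59. ]), 'rc': array([595.1,  68.2]), 'rs': array([13., 29.]), 'ra': 12.71, 'circ': (array([594.7,  68.1]), 15.7)}
{'box': [127, 174, 71, 66], 'n': 3597, 'mean': array([571.8, 174.1, 174.7]), 'rc': array([570.1, 175.4]), 'rs': array([46.8, 47. ]), 'ra': 6.87, 'circ': (array([570.2, 175.2]), 24.1)}
[593.31245354  68.26347673 248.40603212] [ 0.80258273  1.02238371 -0.10345443] 14.4667
```

View pics/w7.png

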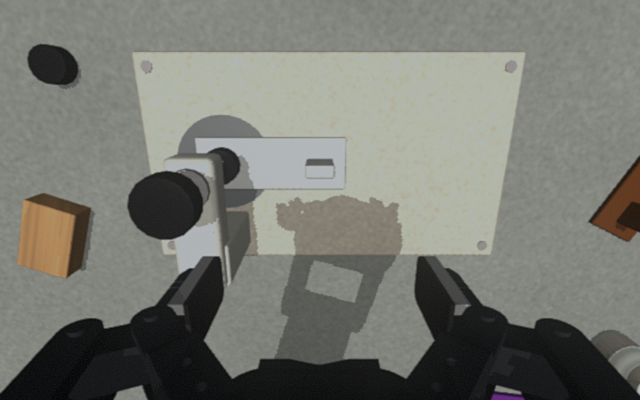

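In one picture the mount is at (570.2,175.3) and the knob at (570.1,175.4), so they are centred within 0.5 mm. Now I shut the fingers, touch the knob with a force stop, then push.

```bash
python3 - <<'E'
from h import *
def st(l):
    s=readout.read_state();print(l,s["tcp_pos"].round(2),s["ft_force"].round(2),round(s["finger_gap"],3),s["time_s"]);return s
fingers.gripper_close(grip_force=30)
R=ori(TH+np.pi/2)
manip.move_l([*AX,250],ori=R,vel=150)
manip.move_l([*AX,184],vel=120);st("above")
print(manip.move_l([*AX,170],vel=10,f_stop=2));s=st("touch")
manip.pause(.2);st("touch2")
E
```

```text
above [569.92 175.14 184.62] [-0.2   0.23 -0.07] 0.002 16.8167
True
touch [569.33 175.31 175.4 ] [ 0.62 -0.84  2.97] 0.003 17.6917
touch2 [569.32 175.3  175.34] [ 0.55 -0.45  2.88] 0.001 17.8917
```

```bash
python3 - <<'E'
from h import *
for z in [173,171,169.5,169,168.5,168,167.5,167,166.5,166,165,164,163,162]:
    manip.move_l([*AX,z],vel=12);manip.pause(.15)
    s=readout.read_state();print(z,s["tcp_pos"].round(2),s["ft_force"].round(2),round(s["time_s"],2))
E
```

```text
173 [569.33 175.31 172.96] [-0.71 -0.14  3.92] 18.35
171 [569.35 175.31 171.02] [-0.93 -1.26  3.07] 18.82
169.5 [569.38 175.31 169.53] [-0.88 -0.88  4.41] 19.24
169 [569.36 175.29 168.99] [-1.69  0.05  4.27] 19.64
168.5 [569.36 175.3  168.45] [-1.42 -0.21  4.84] 20.04
168 [569.36 175.3  168.07] [-1.05 -1.39  5.45] 20.44
167.5 [569.38 175.3  167.84] [-2.68 -0.1   6.46] 20.84
167 [569.4  175.32 167.42] [-2.69 -0.4   6.38] 21.24
166.5 [569.4  175.3  166.99] [-2.54 -0.16  7.07] 21.64
166 [569.38 175.31 166.54] [-2.69 -0.79  6.62] 22.04
165 [569.4  175.3  165.69] [-3.48 -0.18  7.67] 22.44
164 [569.42 175.3  164.86] [-3.11  0.39  8.59] 22.84
163 [569.43 175.3  164.  ] [-4.46 -1.25  9.08] 23.24
162 [569.44 175.32 163.14] [-5.78 -0.63 10.13] 23.64
```

The foot met the mount at z≈168.0, which is 8 mm below 176, so the target TCP z is about 160. Closing in on that while allowing for the arm's compliance.

```bash
python3 - <<'E'
from h import *
z=160.
for i in range(6):
    manip.move_l([*AX,z],vel=10);manip.pause(.3)
    s=readout.read_state();a=s["tcp_pos"][2];print(round(z,2),s["tcp_pos"].round(2),s["ft_force"].round(2),round(s["time_s"],2))
    if abs(a-160)<.12: break
    z-=(a-160)*1.0
p,d=snapshot("side");cv2.imwrite("pics/s8.png",cv2.resize(p[200:290,210:320],None,fx=6,fy=6,interpolation=cv2.INTER_CUBIC)[:,:,::-1])
c=calibration("side")
p,d=snapshot("top");cv2.imwrite("pics/t8.png",p[:,:,::-1])
for n,q in(("rim",[*AX,128]),("rimfront",[AX[0],AX[1]+18,128]),("head",[*AX,160])): print(n,(proj(c,q)-[210,200])*6)
E
```

```text
160.0 [569.41 175.32 161.42] [-4.69 -1.14 11.61] 24.29
158.58 [569.43 175.32 160.22] [-5.33 -1.19 13.09] 24.88
158.36 [569.44 175.3  160.02] [-6.3  -1.73 12.32] 25.43
rim [[289.23697158 241.76068912]]
rimfront [[271.92354993 267.96281121]]
head [[284.26058246 185.55250651]]
```

View pics/s8.png

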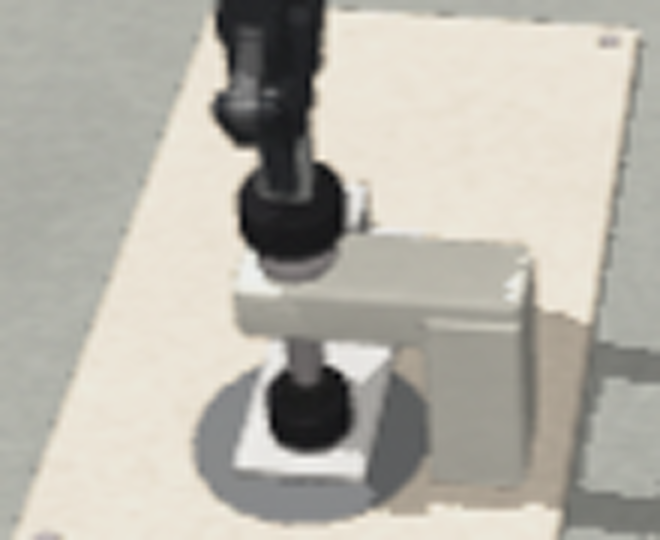

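View pics/t8.png

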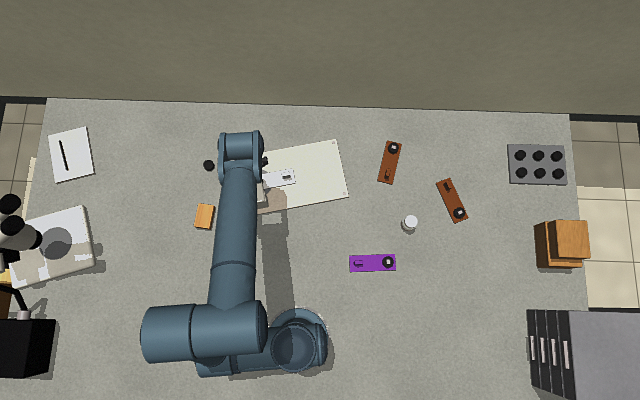

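Side view: the foot sits on the mount, concentric on the disc at about (305,405) in the crop, and the knob is just above the collar. In the top view the bystanders are where they were. One stability check, with the knob's height from side depth, then I hand in.

```bash
python3 - <<'E'
from h import *
manip.pause(.5)
c=calibration("side");p,d=snapshot("side");d0=np.load("side0.npy")
for D,n in((d0,"before"),(d,"now")):
    X=cloud(c,D);m=(np.hypot(X[:,:,0]-AX[0],X[:,:,1]-AX[1])<27)&(D>0)&(X[:,:,2]>135)&(p.max(2)<60)
    if n=="now": m&=X[:,:,2]<185
    h=X[m][:,2];hist=np.histogram(h,bins=np.arange(130,190,4));print(n,len(h),hist[0],np.percentile(h,[5,50]))
s=readout.read_state();print(s["tcp_pos"].round(2),s["ft_force"].round(2),s["time_s"])
order.sign_off()
E
```

```text
before 156 [ 0  9  5  0  0  0 11 10 16 18 18 66  3  0] [137.4741917  172.30106382]
now 183 [ 0  0  6  5 18 21 24 75  6  2  9  6  5  6] [144.68553397 159.08563323]
[569.46 175.32 160.05] [-6.6  -1.61 13.13] 26.0833
the job is handed in; nothing more can be done
```

The carrier's mount is centred under the press foot, and I handed the job in at 26.1 s with the arm still holding the knob about 16 mm down. The sign-off gave no verdict.

**Slide:** I took the aluminium carrier by its grip tab and slid it along the board at constant height. The brown and purple look-alikes and the bystanders were left alone. After release, one wrist picture put the mount at (570.2, 175.3) and the knob at (570.1, 175.4), so they agree within 0.5 mm.

**Press:** I pushed with shut fingers. The force rose as the foot met the mount near z = 168, which matches the expected 8 mm. At the end the tool was at z = 160.05 with about 13 N of downward push, against the expected 12 to 13 N at 16 mm. Depth from the side camera shows the knob top down by about 16 mm, at roughly 4 mm resolution.

**Checks that failed or disagreed:**
- My first axis estimate, from partly visible board edges, was 3 to 4 mm off in y. I replaced it with the four-corner and knob measurements, which agree to 0.5 mm.
- I could not see the groove itself, because the knob and gripper hid it. The 16 mm therefore rests on tool height, force and depth.
- A sideways force of about 6.6 N remained at the knob while holding.

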